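# Close the sample tank with its cam-lever coupling

### The arm

A 6-joint arm with a two-finger parallel gripper is mounted at the origin on the work surface. World frame = base frame: x ahead of the robot, y to its left, z up, the work surface at z = 0. Lengths are in m, angles in rad, forces in N, time in s.
With the tool pointing down it reaches from about 0.4 to 0.825 m from the base axis. Payload 7 kg.
Tool frame: the origin (TCP) lies at the very end of the fingers, on their centre line; the grasp point (between the pads) lies 19 mm behind it; y points along the fingers, z is the direction in which the jaws open and shut, and the axes are right-handed (so a half turn about y gives the same grasp; the last joint's range is limited). The gripper opens to 88 mm and grips with 3 to 60 N. Pads are 19 mm wide; open, the fingers measure 130 mm over their backs; the gripper's body (78 mm by 193 mm) begins 47 mm behind the grasp point.
Start: joints at [-1.021, 0.359, 0.012, 0, -1.224, -0.288], TCP at [0.175, -0.652, 0.227] pointing down, gripper open.
Joint ranges: [-3.07, 3.07], [-1.43, 2.12], [-1.02, 1.25], [-3.03, 1.67], [-3.05, -0], [-3.03, 3.03]. Speed limits (rad/s): [2.39, 2.39, 3.01, 3.14, 3.14, 3.14].

### API

Orientations are given as [roll, pitch, yaw] about the fixed x, y, z axes, in that order (R = Rz(yaw) Ry(pitch) Rx(roll)).
In Python, from station import get_state, grab_frame, job_done, regions_of gives the robot as it stands.
- The arm moves only by the tool drive_tool, never from a script. Its argument "rows" is a list of rows, each a list of 3 entries, a list of its own where there are three numbers: the shift along the world's x, y, z as a fraction of full scale, then the turn about the world's z as a fraction of full scale, then the opening, from 0 (shut) to 1 (fully open). A call has 1 to 12 rows; each row is the pose to reach, as a shift and turn from the pose commanded when the call began; what a row does not reach only later rows make up. Full scale, the value 1, is 30 cm for a shift and 90 degrees for a turn. A row lasts 1/10 s, in which the tool goes at most 50 mm and 8.59 degrees, less where a joint would pass 70% of its speed; a pose out of reach is approached as far as the arm can. A call with a number of a shift or a turn outside -1 to 1 is refused whole. A call with a gripper value outside its range is refused whole. The fingers move at their own pace and stop on an object; "newtons" is the grip in N (left out, the last holds). Time passes only in rows, so rows that repeat a pose let the fingers close. It gives the time, the measured TCP pose, the force and the opening at its end, in the units of the state.
- get_state(): the state, without advancing time (a new reading comes with each control period).
- grab_frame(name): name is "side" or "top" or "wrist"; returns a dict with "img" (480x640x3 uint8, blue, green, red), "fx", "fy", "cx", "cy" (pixels), "T" (4x4, takes a point from camera to world coordinates); the wrist camera has in their place "hand_eye" (4x4, takes a point from camera to tool coordinates, whose origin is the TCP and whose axes are the tool frame's). Camera axes: x right, y down, z forward; pixel columns grow to the right and rows downward; lengths in m; the calibration is good to about 2 mm. A picture is of the moment at which its call begins: read the wrist's pose just before it. There is no depth.
- job_done(): hands the job in, once; it reports no verdict.
Trained networks look in a picture, given as the dict that the camera call returned (one of the last four; its "shot" number tells which), for a name from the list of things; names that differ only in an ending like _2 or _b are one class to them, and where a whole thing is asked for, a point or a joint stands for the part that bears it (a point fixed in the world has none). Each returns a list of dicts, best first, with "confidence" (0 to 1); they miss things now and then, are a little off and sometimes report something else, mostly with a low value. They report only what shows in the picture. A call takes as long as a camera call. They do not tell look-alikes from the thing itself.
- regions_of(picture, thing): "pixels" (480x640 bool, what is visible of it) and "box" ([left, top, right, bottom] in pixels, round what is visible of it).
The state is a dict: "t": time; "q": joint angles; "qd": joint speeds; "joint_efforts": joint torques, N m; "eef_pos": TCP position; "ee_rot": TCP orientation; "force": force on the tool from outside, world axes, zero at the start; "moment": the same for the moment, N m; "width": finger opening in m.
Only numpy, scipy, OpenCV 4.12 (cv2) and the standard library are available. Lean on these libraries where they do the work, as an engineer would, in place of code of your own. Each camera call takes 0.05 s, during which the arm holds its last target. There are 200 camera calls.

### The job

Take the coupling that has the two cam arms and push it straight down onto the grooved neck of the sample tank until it is fully home, pressing the black collar all the way down but never bearing on the neck with more than about 35 N. With the coupling home, swing its two cam arms fully down, one after the other and without forcing them (a few newtons will do, 25 N is too much), so that the coupling stays locked and upright on the neck, then let go. Leave everything else on the bench where it stands.

Things in the scene. Friction and masses are not known exactly. Their poses are not given: they have to be found in the camera images.
- port (a point): Point on the upright port axis at the lid's upper face; z up. The aluminium neck here (36 mm across, rigid) has a bevelled head 6 mm thick over a groove 22 mm across, 21 mm high. Its height is NOT measured: screwed in more or less deep, its rigid top stands 74 to 98 mm above this point and must be felt; a rubber seal disc stands 3 mm proud of it. The lid bears little else (a 10 mm plug).
- tank: Fixed round stainless tank, 180 mm across, lid 100 mm above the bench; origin under its centre on the bench, straight below port.
- collar (a joint): How far (m) the black seal collar round the neck (50 mm across, 8 mm high) is pushed down by the coupling's rim: 0 = up, its top 11.5 mm below the neck's rigid top. It slides against a steady 9 N and stays where pushed. At 0.0155 the coupling's ceiling meets the seal disc, 8 N per mm; over 0.016 it is fully home (15 to 25 N in all); 0.0185 = hard on the neck's top.
- coupling: The loose aluminium coupling: round cap 52 mm across, 44 mm high, closed on top, about 0.36 kg, mouth down on the bench. Origin at the centre of its lower rim; z up; y runs through the cam arms (arm1 on +y, arm2 on -y); its sides at +x and -x are free to grip. Socket 38 mm across, 30 mm deep; fits the neck at any yaw with 1 mm play all round. Home, its mouth is 28 to 30 mm below the neck's top.
- coupling_mid (a point): Centre of the coupling, half-way up: 22 mm above its mouth, 22 mm below its top; axes as coupling.
- coupling_mouth (a point): Centre of the coupling's open lower rim, 22 mm below coupling_mid, same axes.
- arm1 (a joint): Angle (rad) of the cam arm on the coupling's +y side: 0 = open (pointing outward and 30 degrees up), 1.92 = fully closed (hanging down, free end 10 degrees outward). Steel bar 45 x 12 x 6 mm with a thin ring on its end; pivot along the coupling's x, 30 mm from its axis, 19 mm above its mouth. Stiff hinge (0.1 N m), stays as left. Its cam lobe enters the groove only when the coupling is pushed down.
- arm2 (a joint): The same for the cam arm on the coupling's -y side. While only one arm is closed the seal may cock the coupling by some 6 degrees; the second arm draws it straight.
- arm1_end (a point): Point on arm1's centre line, 38 mm from its pivot towards the free end.
- arm2_end (a point): Point on arm2's centre line, 38 mm from its pivot towards the free end.
- cap_mid (a point): Bystander: centre, half-way up, of a plain aluminium cap as wide and high as the coupling but with no cam arms and with a small knob on top.
- beaker1_mid (a point): Bystander: centre of a glass beaker, 60 mm across, 75 mm high.
- beaker2_mid (a point): Bystander: centre of a glass beaker, 52 mm across, 65 mm high.
- bottle1: Bystander: amber bottle with a yellow cap, 68 mm across, 150 mm high; origin at its foot.
- bottle2: Bystander: small amber bottle with a white cap, 68 mm across, 130 mm high; origin at its foot.
- spanner: Bystander: steel spanner lying on the bench.
Things that resemble listed ones, but are neither listed nor needed, are in the scene too. Leave any brown look-alike of the tank alone.

How it is judged:
By the outcome, as a careful person would: the job done as asked, in the order asked, and still so for the second after the job is handed in, with the robot touching nothing.
It also fails if it takes over 64 s, if anything falls off the work surface, if the arm or the gripper's body presses on something with over 40 N, if the wrist force passes 120 N, or if a joint passes its speed limit or range.

## Working session

There is one attempt and no reset: what is moved stays moved. The work goes in short steps, Python scripts to look and compute and a tool call to move; the robot and the scene stay as the last step left them, time stands still between calls to the robot, and variables do not carry over. Pictures are saved under pics/ and viewed, about 8 in all and at most 12, crops included, and the job is handed in when it is done.

Besides the shell and the picture viewer there is one more tool, called after "Emit:" as name(argument=value, ...), one argument or row to a line, values as JSON. drive_tool: Moves the arm, as the interface text tells. Its arguments: {"type":"object","properties":{"rows":{"type":"array"},"newtons":{"type":"number"}},"required":["rows"]}

```bash
mkdir -p pics; ls
cat > h.py <<'E'
import numpy as np, cv2
from station import *
def ray(p,u,v):
    T=p['T']; d=T[:3,:3]@np.array([(u-p['cx'])/p['fx'],(v-p['cy'])/p['fy'],1.]); return T[:3,3],d
def onz(p,u,v,z):
    o,d=ray(p,u,v); return o+d*(z-o[2])/d[2]
def proj(p,X):
    T=p['T']; c=T[:3,:3].T@(np.array(X)-T[:3,3]); return np.array([p['cx']+p['fx']*c[0]/c[2],p['cy']+p['fy']*c[1]/c[2]])
def tri(p1,uv1,p2,uv2):
    o1,d1=ray(p1,*uv1);o2,d2=ray(p2,*uv2)
    s=np.linalg.lstsq(np.c_[d1,-d2],o2-o1,rcond=None)[0]
    a,b=o1+d1*s[0],o2+d2*s[1]; return (a+b)/2,np.linalg.norm(a-b)
def wrist():
    from scipy.spatial.transform import Rotation as R
    s=get_state(); p=grab_frame('wrist'); T=np.eye(4); T[:3,:3]=R.from_euler('xyz',s['ee_rot']).as_matrix(); T[:3,3]=s['eef_pos']
    p['T']=T@np.array(p['hand_eye']); return p
E
python3 - <<'E'
from h import *
print(get_state())
a=grab_frame('top');b=grab_frame('side')
for n,p in(('top',a),('side',b)):
    p['T']=np.array(p['T']);cv2.imwrite(f'pics/{n}0.png',p['img']); print(n,p['T'].round(3).tolist(),p['fx'])
    for t in('tank','coupling','collar','cap_mid','arm1','beaker1_mid','bottle1','spanner'):
        print(n,t,[(round(r['confidence'],2),[int(x) for x in r['box']]) for r in regions_of(p,t)[:4]])
E
```

```text
pics
{'t': 0.0, 'q': array([-1.02092056e+00,  3.59390693e-01,  1.10431103e-02, -3.64969412e-04,
       -1.22409022e+00, -2.88082413e-01]), 'qd': array([-0.00044032, -0.00039043, -0.00151444, -0.00051557, -0.00042479,
       -0.00085267]), 'joint_efforts': array([ 1.08209399e-03, -5.82713950e+01,  2.93052542e+01,  6.99670315e+00,
        6.77254808e-03, -2.28512208e-04]), 'eef_pos': array([ 0.17453519, -0.6515294 ,  0.2256107 ]), 'ee_rot': array([-1.56912501e+00,  1.37459705e-04,  2.61669166e-01]), 'force': array([-0.95705466,  0.00509563, -0.89021217]), 'moment': array([ 0.02997829, -0.0573273 , -0.02786797]), 'width': 0.08760945544256639}
top [[0.007, -0.975, 0.222, 0.381], [-1.0, -0.005, 0.006, -0.058], [-0.005, -0.222, -0.975, 0.859], [0.0, 0.0, 0.0, 1.0]] 489.2241243387638
top tank [(0.84, [128, 182, 244, 293]), (0.7, [365, 348, 490, 475])]
top coupling []
top collar [(0.76, [156, 204, 190, 240])]
top cap_mid [(0.84, [333, 232, 363, 270]), (0.22, [414, 262, 489, 295])]
top arm1 [(0.55, [466, 261, 488, 277])]
top beaker1_mid [(0.87, [257, 132, 290, 180])]
top bottle1 [(0.71, [191, 109, 242, 166]), (0.7, [391, 116, 442, 177])]
top spanner [(0.93, [243, 284, 299, 388]), (0.54, [195, 108, 243, 167]), (0.48, [407, 256, 501, 297])]
side [[-0.903, -0.274, 0.33, 0.195], [-0.429, 0.591, -0.684, 0.604], [-0.008, -0.759, -0.651, 0.736], [0.0, 0.0, 0.0, 1.0]] 522.0704765407572
side tank [(0.92, [407, 182, 498, 289]), (0.84, [179, 266, 292, 395])]
side coupling [(0.72, [354, 193, 380, 228])]
side collar [(0.78, [448, 187, 476, 203]), (0.57, [209, 274, 242, 295]), (0.17, [362, 216, 371, 228])]
side cap_mid [(0.58, [301, 244, 321, 274]), (0.41, [353, 191, 378, 229])]
side arm1 [(0.5, [363, 189, 369, 198]), (0.41, [362, 220, 371, 227])]
side beaker1_mid [(0.87, [189, 238, 223, 285])]
side bottle1 [(0.86, [134, 252, 180, 321]), (0.66, [249, 151, 280, 215])]
side spanner [(0.81, [314, 299, 396, 361])]
```

View pics/top0.png

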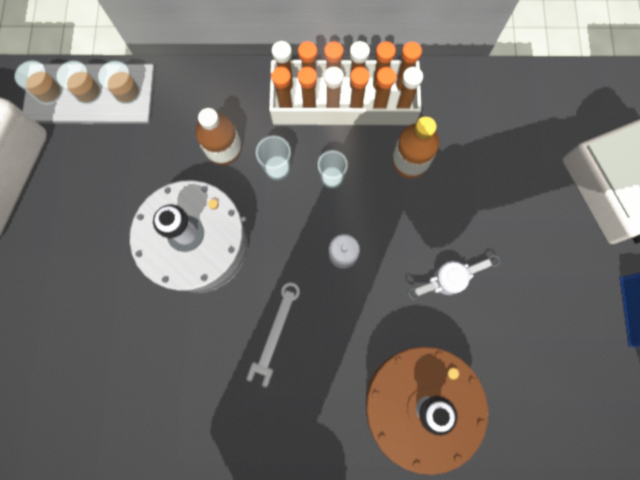

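View pics/side0.png

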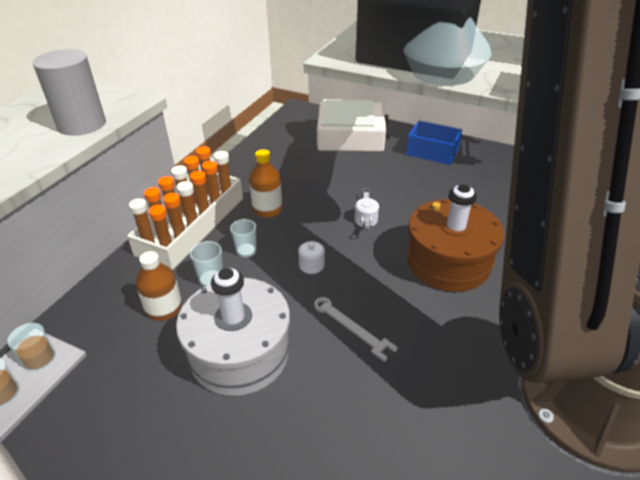

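The top view shows the coupling with its cam arms at (453,278), the steel tank at (187,236) with its neck head at (169,219), and the plain cap at (344,250). The brown tank is a decoy. The side view shows the coupling at (367,211) and the steel neck head at (228,280).

Run:
```python
from h import *
a=grab_frame('top');b=grab_frame('side')
for p in(a,b): p['T']=np.array(p['T'])
print('coupling top-face',onz(a,453,278,.044)[:2],'side mid',onz(b,367,213,.022)[:2])
d=onz(a,490,262,.045)-onz(a,417,290,.045); print('arm axis angle',np.degrees(np.arctan2(d[1],d[0])))
m=regions_of(a,'tank')[0]['pixels'].astype(np.uint8)
print('tank lid', onz(a,187,236,.1)[:2])
for c in ((156,204,190,240),):
  print('neck top', [onz(a,169,219,z)[:2].round(4) for z in(.175,.19,.2)])
print(tri(a,(169,219),b,(228,276)))
print('brown',onz(a,428,410,.1)[:2],'cap',onz(a,344,250,.03)[:2])
# wrist cam
w=wrist(); print(w['T'].round(3).tolist(),w['fx'],np.array(w['hand_eye']).round(3).tolist())
```

```text
coupling top-face [ 0.50128008 -0.27071263] side mid [ 0.49899251 -0.26965137]
arm axis angle -68.91812961307343
tank lid [0.55806041 0.16431171]
neck top [array([0.5658, 0.1702]), array([0.5617, 0.1652]), array([0.559 , 0.1618])]
(array([0.56047646, 0.16470784, 0.1896051 ]), np.float64(0.0027826147848224927))
brown [ 0.29693    -0.20917899] cap [ 0.5509991  -0.08867391]
[[-0.259, 0.936, 0.237, 0.111], [0.966, 0.251, 0.063, -0.669], [-0.0, 0.245, -0.969, 0.384], [0.0, 0.0, 0.0, 1.0]] 362.2049263976737 [[-0.0, 0.969, 0.245, -0.066], [0.0, -0.245, 0.969, -0.157], [1.0, 0.0, -0.0, -0.0], [0.0, 0.0, 0.0, 1.0]]
```

Emit:
drive_tool(
  rows=[
    [[0.6,0.7,0],-0.93,1],
    [[0.6,0.7,0],-0.93,1],
    [[0.6,0.7,0],-0.93,1],
    [[0.6,0.7,0],-0.93,1],
    [[0.6,0.7,0],-0.93,1],
    [[0.6,0.7,0],-0.93,1],
    [[0.6,0.7,0],-0.93,1],
    [[0.6,0.7,0],-0.93,1],
    [[0.6,0.7,0],-0.93,1],
    [[0.6,0.7,0],-0.93,1],
    [[0.6,0.7,0],-0.93,1],
  ],
  newtons=40,
)

```text
t: 2.2
eef_pos: [0.3548, -0.4419, 0.2267]
ee_rot: [-1.571, -0.0, -1.201]
force: [-0.2, -0.1, -0.7]
width: 0.0877
```

Emit:
drive_tool(
  rows=[
    [[0.48,0.57,0],0,1],
    [[0.48,0.57,0],0,1],
    [[0.48,0.57,0],0,1],
    [[0.48,0.57,0],0,1],
    [[0.48,0.57,0],0,1],
    [[0.48,0.57,0],0,1],
    [[0.48,0.57,0],0,1],
  ],
)

```text
t: 2.9
eef_pos: [0.4988, -0.2706, 0.2265]
ee_rot: [-1.571, 0.0, -1.195]
force: [0.5, -0.4, 0.5]
width: 0.0875
```

Run:
```python
from h import *
s=get_state(); print(s['t'],s['eef_pos'],s['ee_rot'],s['q'])
w=wrist(); cv2.imwrite('pics/w1.png',w['img'])
for t in('coupling','arm1','arm2'):
  for r in regions_of(w,t)[:3]:
    ys,xs=np.nonzero(r['pixels']); c=(xs.mean(),ys.mean()); print(t,round(r['confidence'],2),r['box'],np.round(c,1),onz(w,*c,.04).round(4))
```

```text
2.9 [ 0.49884792 -0.27057282  0.2264604 ] [-1.57111832e+00  1.09368832e-04 -1.19467836e+00] [-1.52176536e-01  1.83046700e-01 -2.29461448e-01  7.40469934e-05
 -1.15862140e+00 -2.61332781e+00]
coupling 0.56 [291.8, 130.7, 348.3, 299.9] [318.3 215.3] [ 0.5005 -0.2663  0.04  ]
coupling 0.19 [310.1, 130.5, 331.7, 192.6] [317.3 164.2] [ 0.4819 -0.222   0.04  ]
arm1 0.84 [308.2, 246.2, 326.3, 296.0] [318.3 268.3] [ 0.5203 -0.3162  0.04  ]
arm1 0.69 [309.5, 131.1, 331.9, 193.2] [317.2 162.9] [ 0.4813 -0.2209  0.04  ]
arm2 0.84 [308.2, 246.2, 326.3, 296.0] [318.3 268.3] [ 0.5203 -0.3162  0.04  ]
arm2 0.69 [309.5, 131.1, 331.9, 193.2] [317.2 162.9] [ 0.4813 -0.2209  0.04  ]
```

View pics/w1.png

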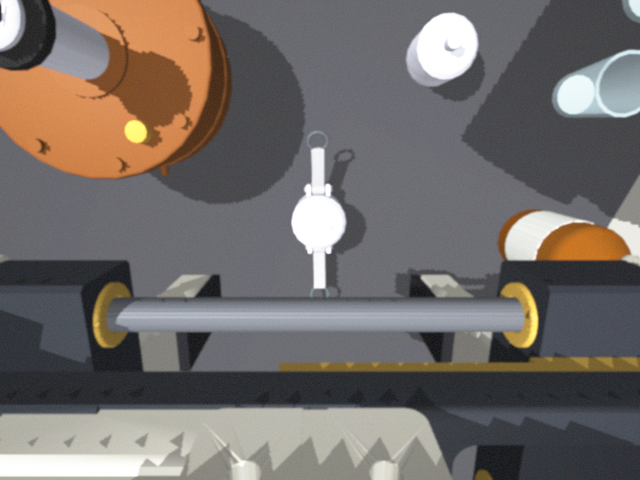

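The wrist view shows the coupling at about (319,221), with its arms vertical in the image at rings (317,140) and (320,293). The jaws are therefore square to its free sides.

Run:
```python
from h import *
w=wrist(); print(w['cx'],w['cy'])
print(onz(w,319,221,.044), onz(w,317.2,140,.04),onz(w,320,293,.04))
g=cv2.cvtColor(w['img'],cv2.COLOR_BGR2GRAY)
m=(g>150).astype(np.uint8)[185:260,285:352]; ys,xs=np.nonzero(m); print(xs.min()+285,xs.max()+285)
row=g[222,285:355]; print(row)
```

```text
314.84379323406006 240.41648658492798
[ 0.5021342  -0.27182273  0.044     ] [ 0.47332047 -0.20292309  0.04      ] [ 0.53068088 -0.34153541  0.04      ]
292 347
[112 109 109 109 109 108 117 185 252 255 255 255 255 255 255 255 255 255
 255 255 255 255 255 255 255 255 255 255 255 255 255 255 255 255 255 255
 255 255 255 255 255 255 255 255 255 255 255 255 254 255 255 255 255 255
 255 255 255 255 254 243 230 200 143  90  78  78  77  75  74  76]
```

Emit:
drive_tool(
  rows=[
    [[0.01,-0.005,-0.3],0.01,1],
    [[0.01,-0.005,-0.5],0.01,1],
    [[0.01,-0.005,-0.62],0.01,1],
    [[0.01,-0.005,-0.69],0.01,1],
    [[0.01,-0.005,-0.725],0.01,1],
    [[0.01,-0.005,-0.725],0.01,1],
  ],
)

```text
t: 3.75
eef_pos: [0.4989, -0.2727, 0.006]
ee_rot: [-1.576, 0.003, -1.184]
force: [-0.5, 0.3, -0.4]
width: 0.0876
```

Emit:
drive_tool(
  rows=[
    [[0,0,0],0,0.7],
    [[0,0,0],0,0.55],
    [[0,0,0],0,0.5],
    [[0,0,0],0,0.4],
    [[0,0,0],0,0.4],
    [[0,0,0],0,0.4],
    [[0,0,0],0,0.4],
    [[0,0,0],0,0.4],
  ],
  newtons=50,
)

```text
t: 4.55
eef_pos: [0.5025, -0.2725, 0.01]
ee_rot: [-1.569, -0.001, -1.183]
force: [0.3, 1.6, 6.8]
width: 0.0518
```

Emit:
drive_tool(
  rows=[
    [[0,0,0.05],0,0.4],
    [[0,0,0.15],0,0.4],
    [[0,0,0.3],0,0.4],
    [[0,0,0.45],0,0.4],
    [[0,0,0.6],0,0.4],
    [[0.05,0.15,0.75],0.09,0.4],
    [[0.1,0.3,0.83],0.18,0.4],
    [[0.15,0.45,0.83],0.27,0.4],
    [[0.2,0.6,0.83],0.36,0.4],
    [[0.25,0.75,0.83],0.45,0.4],
    [[0.25,0.75,0.83],0.45,0.4],
  ],
)

```text
t: 5.65
eef_pos: [0.5774, -0.043, 0.2572]
ee_rot: [-1.57, 0.001, -0.468]
force: [-0.8, -0.3, -2.8]
width: 0.0514
```

Run:
```python
from h import *
s=get_state(); print(s['t'],s['eef_pos'],s['ee_rot'],s['q'],s['force'],s['width'])
```

```text
5.65 [ 0.57735427 -0.04304112  0.257202  ] [-1.57023152e+00  1.20087819e-03 -4.68316149e-01] [ 2.62408799e-01  1.83412267e-01 -1.57108915e-01 -1.29629088e-03
 -1.23079273e+00 -2.30108900e+00] [-0.76747191 -0.30762464 -2.76206641] 0.05141142391105935
```

Emit:
drive_tool(
  rows=[
    [[0.05,0.15,0],0.09,0.4],
    [[0.1,0.3,0],0.18,0.4],
    [[0.15,0.45,0],0.25,0.4],
    [[0.176,0.6,0],0.298,0.4],
    [[0.176,0.68,0],0.298,0.4],
    [[0.176,0.693,0],0.298,0.4],
    [[0.176,0.693,0],0.298,0.4],
    [[0.176,0.693,0],0.298,0.4],
  ],
)

```text
t: 6.45
eef_pos: [0.6291, 0.1595, 0.2576]
ee_rot: [-1.571, 0.001, -0.009]
force: [0.9, -0.7, -3.8]
width: 0.0518
```

Run:
```python
from h import *
s=get_state(); print(s['t'],s['eef_pos'],s['ee_rot'],s['force'],s['width'])
w=wrist(); cv2.imwrite('pics/w2.png',w['img'])
for t in('collar','coupling'):
  for r in regions_of(w,t)[:3]:
    print(t,round(r['confidence'],2),r['box'])
```

```text
6.45 [0.62906989 0.15950556 0.25764453] [-1.57134314e+00  1.01643539e-03 -9.11760004e-03] [ 0.91252691 -0.74728503 -3.78512907] 0.05177999205610015
collar 0.74 [289.9, 105.2, 367.5, 182.8]
collar 0.58 [199.6, 260.6, 230.3, 296.8]
coupling 0.87 [251.4, 83.3, 381.9, 364.4]
```

View pics/w2.png

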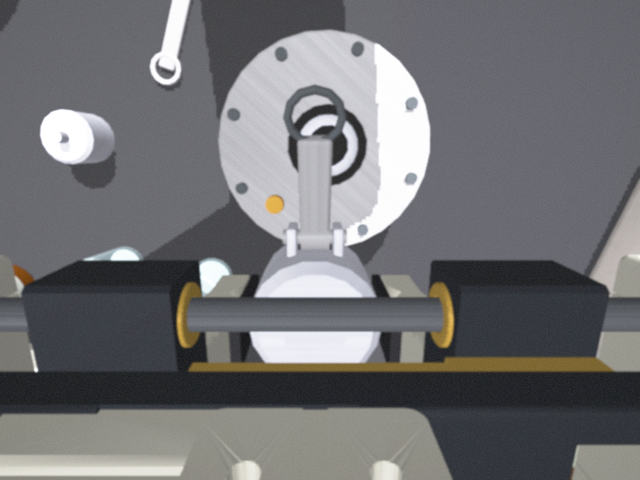

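The wrist view shows the black collar round the neck centred near (329,144), the steel lid centred near (325,138), and the held coupling's top centred near u=316.

Run:
```python
from h import *
s=get_state(); w=wrist(); r=regions_of(w,'collar')
b=r[0]['box']; print(b,(b[0]+b[2])/2,(b[1]+b[3])/2)
img=w['img']; hsv=img.max(axis=2)
m=((hsv<60)).astype(np.uint8); sub=np.zeros_like(m); sub[95:195,280:378]=m[95:195,280:378]
sub[:,298:336]=0   # hidden by the arm
cs,_=cv2.findContours(sub,cv2.RETR_EXTERNAL,cv2.CHAIN_APPROX_NONE)
pts=np.concatenate([c[:,0] for c in cs if len(c)>40]).astype(float); 
from scipy.optimize import least_squares
o=[(329,144,38)]
def f(q): 
    return np.hypot(pts[:,0]-q[0],pts[:,1]-q[1])-q[2]
q=least_squares(f,o[0],loss='soft_l1',f_scale=1).x; print('collar circ',q, np.abs(f(q)).mean())
for u,v in((q[0],q[1]),((b[0]+b[2])/2,(b[1]+b[3])/2)):
  print([onz(w,u,v,z).round(4) for z in(.17,.18,.19)])
print('lid',onz(w,325,138.5,.1))
# in-hand top disc: predict edge for x0 offsets
print('img col 316',img[335:375,316].max(axis=1)); print('row 340',img[340,240:262].max(axis=1),img[340,370:395].max(axis=1))
E=np.array(w['hand_eye'])
for top in(.033,.035,.037):
  for x0 in(-.002,0,.002):
    t=np.linspace(0,2*np.pi,200); P=np.c_[x0+.026*np.cos(t),-top+0*t,.026*np.sin(t)]
    c=(P-E[:3,3])@E[:3,:3]; uv=c[:,:2]/c[:,2:]*w['fx']+[w['cx'],w['cy']]; print(top,x0,uv.min(0).round(1),uv.max(0).round(1))
```

```text
[291.3, 103.9, 365.6, 182.8] 328.45000000000005 143.35000000000002
collar circ [325.31489504 143.45873984  34.92271337] 5.566724393409138
[array([0.5604, 0.1665, 0.17  ]), array([0.5606, 0.1662, 0.18  ]), array([0.5607, 0.1659, 0.19  ])]
[array([0.5604, 0.1685, 0.17  ]), array([0.5605, 0.1682, 0.18  ]), array([0.5607, 0.1678, 0.19  ])]
lid [0.55547453 0.16817005 0.1       ]
img col 316 [243 244 243 242 243 241 243 243 244 243 243 245 244 245 244 244 244 245
 243 245 244 243 244 244 243 244 239 208 159 131 128 124 127 129 125 115
  88  49  40  40]
row 340 [ 45  38  24  17  28  32  26  39  25  33  64 137 205 234 238 238 240 241
 242 245 248 247] [242 229 216 210 206 206 204 191 152  97  52  39  36  34  36  42  36  44
  35  38  51  55  61  63  61]
0.033 -0.002 [246.1 257.3] [384.6 383.9]
0.033 0 [246.3 262.6] [384.4 388.4]
0.033 0.002 [246.6 267.9] [384.1 392.7]
0.035 -0.002 [245.1 258.9] [385.6 387.2]
0.035 0 [245.3 264.3] [385.4 391.7]
0.035 0.002 [245.6 269.7] [385.1 396.1]
0.037 -0.002 [244.1 260.6] [386.7 390.5]
0.037 0 [244.3 266.1] [386.4 395. ]
0.037 0.002 [244.6 271.6] [386.1 399.5]
```

Run:
```python
from h import *
i=cv2.imread('pics/w2.png')[75:385,190:440]; cv2.imwrite('pics/c2.png',cv2.resize(i,None,fx=1.9,fy=1.9,interpolation=2))
```

```text
(no output)
```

View pics/c2.png

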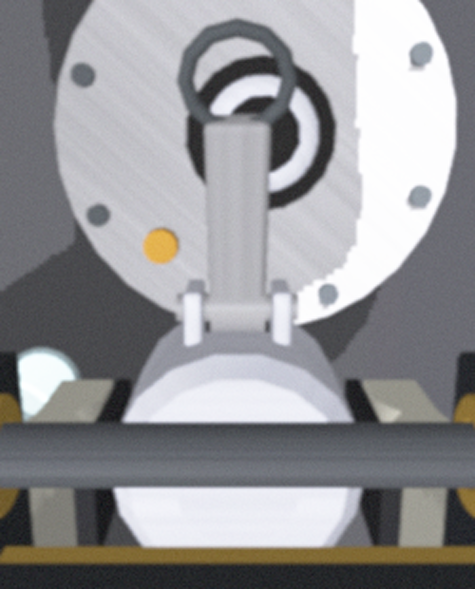

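Emit:
drive_tool(
  rows=[
    [[-0.12,0.028,0],0.006,0.4],
    [[-0.2,0.028,0],0.006,0.4],
    [[-0.225,0.028,0],0.006,0.4],
    [[-0.225,0.028,0],0.006,0.4],
    [[-0.225,0.028,0],0.006,0.4],
    [[-0.225,0.028,0],0.006,0.4],
  ],
)

```text
t: 7.3
eef_pos: [0.5628, 0.1687, 0.258]
ee_rot: [-1.571, -0.0, 0.001]
force: [-0.5, 0.1, -3.1]
width: 0.0517
```

Run:
```python
from h import *
s=get_state(); print(s['t'],s['eef_pos'],s['ee_rot'],s['force'],s['moment'])
b=grab_frame('side'); b['T']=np.array(b['T']); 
a=grab_frame('top'); 
X=proj(b,[.5606,.167,.19]).astype(int); print(X)
i=b['img'][X[1]-100:X[1]+70,X[0]-110:X[0]+110]; cv2.imwrite('pics/s2.png',cv2.resize(i,None,fx=3.4,fy=3.4,interpolation=2))
s=get_state(); print(s['t'],s['eef_pos'],s['force'])
```

```text
7.3 [0.56275182 0.16868773 0.25797149] [-1.57088885e+00 -1.51009935e-04  5.22106312e-04] [-0.50938096  0.07706233 -3.05412768] [-0.04875143 -0.04811694 -0.02240258]
[226 276]
7.4 [0.5625681  0.16872254 0.25768564] [-0.34412317  0.71053479 -3.88814583]
```

View pics/s2.png

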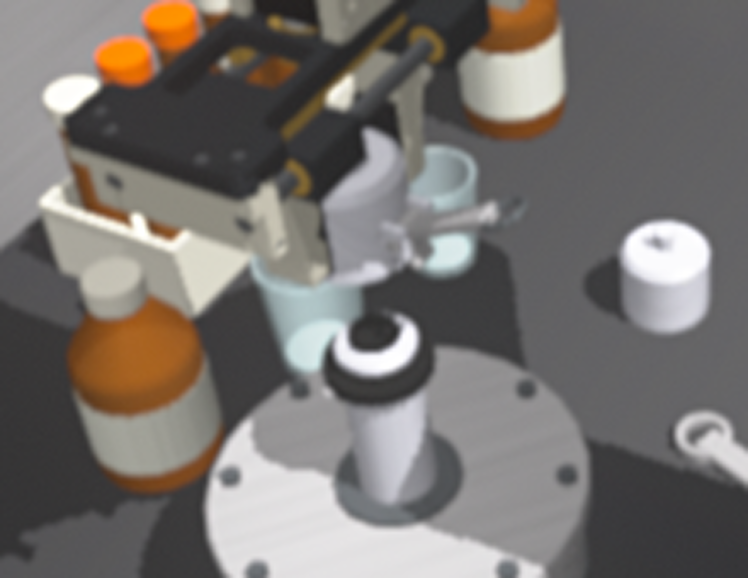

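The side view shows the coupling held upright above the neck head at crop (375,335), roughly coaxial with it, with its arms fore and aft. I'll come down and feel for the neck.

Emit:
drive_tool(
  rows=[
    [[-0.004,-0.002,-0.06],0,0.4],
    [[-0.004,-0.002,-0.11],0,0.4],
    [[-0.004,-0.002,-0.14],0,0.4],
    [[-0.004,-0.002,-0.15],0,0.4],
    [[-0.004,-0.002,-0.15],0,0.4],
    [[-0.004,-0.002,-0.15],0,0.4],
  ],
  newtons=60,
)

```text
t: 8.0
eef_pos: [0.5613, 0.1684, 0.2137]
ee_rot: [-1.571, -0.001, 0.001]
force: [0.9, -0.2, -3.2]
width: 0.0517
```

Emit:
drive_tool(
  rows=[
    [[0,0,-0.005],0,0.4],
    [[0,0,-0.01],0,0.4],
    [[0,0,-0.015],0,0.4],
    [[0,0,-0.02],0,0.4],
    [[0,0,-0.02],0,0.4],
  ],
)

```text
t: 8.5
eef_pos: [0.5607, 0.1682, 0.2068]
ee_rot: [-1.571, 0.0, 0.001]
force: [-0.1, -0.1, -3.4]
width: 0.0513
```

Emit:
drive_tool(
  rows=[
    [[0.002,0,-0.003],0,0.4],
    [[0.002,0,-0.006],0,0.4],
    [[0.002,0,-0.009],0,0.4],
    [[0.002,0,-0.012],0,0.4],
    [[0.002,0,-0.015],0,0.4],
    [[0.002,0,-0.015],0,0.4],
  ],
)

```text
t: 9.1
eef_pos: [0.5613, 0.1682, 0.2024]
ee_rot: [-1.571, 0.0, 0.001]
force: [1.0, -0.7, -4.0]
width: 0.0514
```

Emit:
drive_tool(
  rows=[
    [[0,0,-0.003],0,0.4],
    [[0,0,-0.006],0,0.4],
    [[0,0,-0.009],0,0.4],
    [[0,0,-0.012],0,0.4],
    [[0,0,-0.012],0,0.4],
  ],
)

```text
t: 9.6
eef_pos: [0.5613, 0.1682, 0.1988]
ee_rot: [-1.571, 0.0, 0.001]
force: [0.8, -0.3, -3.4]
width: 0.0515
```

Emit:
drive_tool(
  rows=[
    [[0,0,-0.003],0,0.4],
    [[0,0,-0.006],0,0.4],
    [[0,0,-0.009],0,0.4],
    [[0,0,-0.012],0,0.4],
    [[0,0,-0.012],0,0.4],
  ],
)

```text
t: 10.1
eef_pos: [0.5613, 0.1682, 0.1952]
ee_rot: [-1.571, 0.0, 0.001]
force: [0.1, 0.1, -2.7]
width: 0.0519
```

Emit:
drive_tool(
  rows=[
    [[0,0,-0.003],0,0.4],
    [[0,0,-0.006],0,0.4],
    [[0,0,-0.009],0,0.4],
    [[0,0,-0.012],0,0.4],
    [[0,0,-0.012],0,0.4],
  ],
)

```text
t: 10.6
eef_pos: [0.5615, 0.1682, 0.1921]
ee_rot: [-1.571, -0.0, 0.001]
force: [-1.3, -0.7, -0.5]
width: 0.0516
```

Emit:
drive_tool(
  rows=[
    [[0,0,-0.002],0,0.4],
    [[0,0,-0.004],0,0.4],
    [[0,0,-0.006],0,0.4],
    [[0,0,-0.006],0,0.4],
  ],
)

```text
t: 11.0
eef_pos: [0.5615, 0.1683, 0.1908]
ee_rot: [-1.571, -0.001, 0.001]
force: [-4.1, -0.3, 4.7]
width: 0.0517
```

Run:
```python
from h import *
s=get_state(); print(s['t'],s['eef_pos'],s['ee_rot'],s['force'],s['moment'])
b=grab_frame('side'); b['T']=np.array(b['T']); 
i=b['img'][196:326,141:311]; cv2.imwrite('pics/s3.png',cv2.resize(i,None,fx=4.5,fy=4.5,interpolation=2))
```

```text
11.0 [0.5615311  0.16827015 0.19078232] [-1.57053804e+00 -8.36214468e-04  1.28477746e-03] [-4.05314002 -0.31286323  4.71518101] [-0.12266605  1.16139365  0.00560812]
```

View pics/s3.png

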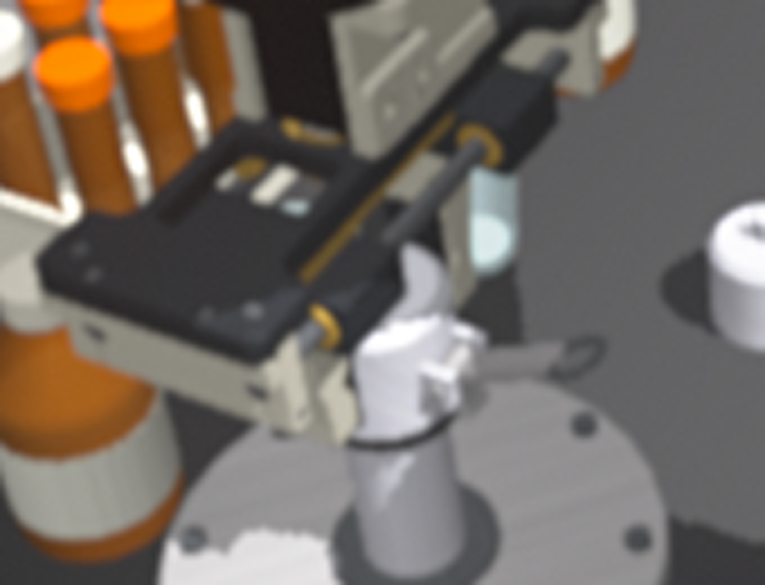

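The side view shows the coupling sitting over the head with only a thin dark arc of the collar left below the mouth. The sideways force of -4 N means the coupling sits slightly too far to +x. I'll shift it 1 mm to relieve that.

Emit:
drive_tool(
  rows=[
    [[-0.002,0,0],0,0.4],
    [[-0.004,0,0],0,0.4],
    [[-0.004,0,0],0,0.4],
  ],
)

```text
t: 11.35
eef_pos: [0.5613, 0.1683, 0.1907]
ee_rot: [-1.57, -0.002, 0.001]
force: [2.7, -1.7, 4.7]
width: 0.0511
```

Emit:
drive_tool(
  rows=[
    [[0.002,0,-0.004],0,0.4],
    [[0.002,0.001,-0.008],0,0.4],
    [[0.002,0.001,-0.012],0,0.4],
    [[0.002,0.001,-0.015],0,0.4],
    [[0.002,0.001,-0.015],0,0.4],
  ],
)

```text
t: 11.85
eef_pos: [0.5613, 0.1683, 0.1858]
ee_rot: [-1.571, -0.001, 0.001]
force: [1.7, -3.1, 3.6]
width: 0.0516
```

Emit:
drive_tool(
  rows=[
    [[0,0,-0.004],0,0.4],
    [[0,0,-0.008],0,0.4],
    [[0,0,-0.012],0,0.4],
    [[0,0,-0.012],0,0.4],
  ],
)

```text
t: 12.25
eef_pos: [0.5612, 0.1683, 0.1821]
ee_rot: [-1.571, -0.001, 0.001]
force: [2.8, -3.9, 4.4]
width: 0.0517
```

Emit:
drive_tool(
  rows=[
    [[0.001,-0.002,-0.004],0,0.4],
    [[0.001,-0.002,-0.008],0,0.4],
    [[0.001,-0.002,-0.012],0,0.4],
    [[0.001,-0.002,-0.012],0,0.4],
  ],
)

```text
t: 12.65
eef_pos: [0.5613, 0.1683, 0.1784]
ee_rot: [-1.57, -0.001, 0.001]
force: [2.3, -1.5, 3.8]
width: 0.0514
```

Emit:
drive_tool(
  rows=[
    [[0,0,-0.003],0,0.4],
    [[0,0,-0.006],0,0.4],
    [[0,0,-0.006],0,0.4],
  ],
)

```text
t: 12.95
eef_pos: [0.5613, 0.1683, 0.1766]
ee_rot: [-1.57, -0.001, 0.001]
force: [1.0, -0.5, 3.9]
width: 0.0518
```

Emit:
drive_tool(
  rows=[
    [[0,0,-0.002],0,0.4],
    [[0,0,-0.004],0,0.4],
    [[0,0,-0.004],0,0.4],
  ],
)

```text
t: 13.25
eef_pos: [0.5613, 0.1682, 0.1759]
ee_rot: [-1.57, -0.001, 0.001]
force: [0.2, -0.7, 8.3]
width: 0.0513
```

Emit:
drive_tool(
  rows=[
    [[0,0,-0.002],0,0.4],
    [[0,0,-0.003],0,0.4],
    [[0,0,-0.003],0,0.4],
  ],
)

```text
t: 13.55
eef_pos: [0.5614, 0.1682, 0.1756]
ee_rot: [-1.57, -0.001, 0.001]
force: [-1.7, 0.5, 11.7]
width: 0.0514
```

Emit:
drive_tool(
  rows=[
    [[0,0,-0.002],0,0.4],
    [[0,0,-0.0035],0,0.4],
    [[0,0,-0.0035],0,0.4],
    [[0,0,-0.0035],0,0.4],
  ],
)

```text
t: 13.95
eef_pos: [0.5614, 0.1683, 0.175]
ee_rot: [-1.57, -0.002, 0.002]
force: [-4.0, -0.3, 14.5]
width: 0.0516
```

Emit:
drive_tool(
  rows=[
    [[-0.001,0,-0.002],0,0.4],
    [[-0.001,0,-0.003],0,0.4],
    [[-0.001,0,-0.003],0,0.4],
  ],
)

```text
t: 14.25
eef_pos: [0.5614, 0.1683, 0.1747]
ee_rot: [-1.57, -0.002, 0.002]
force: [-4.7, -0.4, 17.7]
width: 0.0515
```

Emit:
drive_tool(
  rows=[
    [[0,0,0],0,0.7],
    [[0,0,0],0,1],
    [[0,0,0],0,1],
    [[0,0,0],0,1],
    [[0,0,0.1],0,1],
    [[0,0,0.2],0,1],
    [[0,0,0.27],0,1],
    [[0,0,0.27],0,1],
    [[0,0,0.27],0,1],
  ],
  newtons=20,
)

```text
t: 15.15
eef_pos: [0.5606, 0.168, 0.2532]
ee_rot: [-1.57, 0.0, 0.001]
force: [0.6, 0.7, -0.8]
width: 0.0879
```

Run:
```python
from h import *
s=get_state(); print(s['t'],s['eef_pos'],s['ee_rot'],s['force'],s['width'])
b=grab_frame('side'); w=wrist(); print([ (r['confidence'],r['box']) for r in regions_of(w,'arm1')[:3]])
i=cv2.resize(b['img'][206:326,151:301],(600,480)); j=cv2.resize(w['img'][:400,200:460],(312,480)); cv2.imwrite('pics/s4.png',np.hstack([i,j])[:, :800])
```

```text
15.15 [0.56058345 0.16802301 0.25319875] [-1.57028318e+00  1.41666286e-04  8.82918588e-04] [ 0.58631198  0.70757719 -0.79593216] 0.08787188224467585
[(0.82, [295.7, 114.6, 336.0, 217.8]), (0.8, [302.4, 329.6, 324.5, 363.6])]
```

View pics/s4.png

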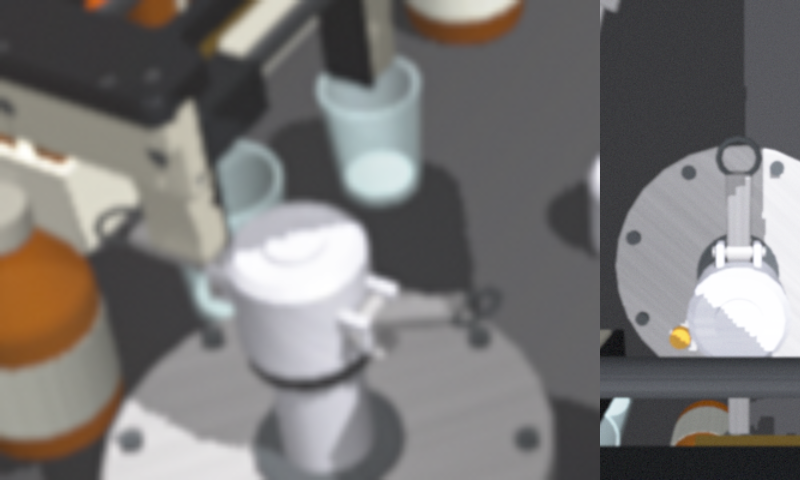

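The coupling is seated upright on the neck with the collar under its rim. The arms are open along ±x, with the ring on the -x side at wrist (320,130). Next I'll close the fingers and go over the +x arm.

Emit:
drive_tool(
  rows=[
    [[0.1,0,0],0,0.5],
    [[0.211,0,0],0,0],
    [[0.211,0,0],0,0],
    [[0.211,0,-0.03],0,0],
    [[0.211,0,-0.06],0,0],
    [[0.211,0,-0.06],0,0],
    [[0.211,0,-0.06],0,0],
    [[0.211,0,-0.06],0,0],
  ],
)

```text
t: 16.1
eef_pos: [0.6239, 0.1681, 0.236]
ee_rot: [-1.57, -0.001, 0.001]
force: [-0.7, -0.2, -0.6]
width: 0.0295
```

Emit:
drive_tool(
  rows=[
    [[0,0,-0.02],0,0],
    [[0,0,-0.04],0,0],
    [[0,0,-0.055],0,0],
    [[0,0,-0.07],0,0],
    [[0,0,-0.08],0,0],
    [[0,0,-0.09],0,0],
    [[0,0,-0.1],0,0],
    [[0,0,-0.1],0,0],
  ],
)

```text
t: 16.9
eef_pos: [0.6239, 0.1678, 0.2049]
ee_rot: [-1.571, 0.001, 0.001]
force: [1.0, -0.3, 0.0]
width: 0.0006
```

Emit:
drive_tool(
  rows=[
    [[0,0,-0.01],0,0],
    [[0,0,-0.02],0,0],
    [[0,0,-0.03],0,0],
    [[0,0,-0.03],0,0],
  ],
)

```text
t: 17.3
eef_pos: [0.6238, 0.1678, 0.1958]
ee_rot: [-1.571, 0.001, 0.001]
force: [0.4, -0.4, 0.4]
width: 0.0002
```

Run:
```python
from h import *
b=grab_frame('side'); w=wrist()
i=cv2.resize(b['img'][206:326,151:301],(600,480)); j=cv2.resize(w['img'][:400,200:460],(312,480)); cv2.imwrite('pics/s5.png',np.hstack([i,j])[:, :800])
```

```text
(no output)
```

View pics/s5.png

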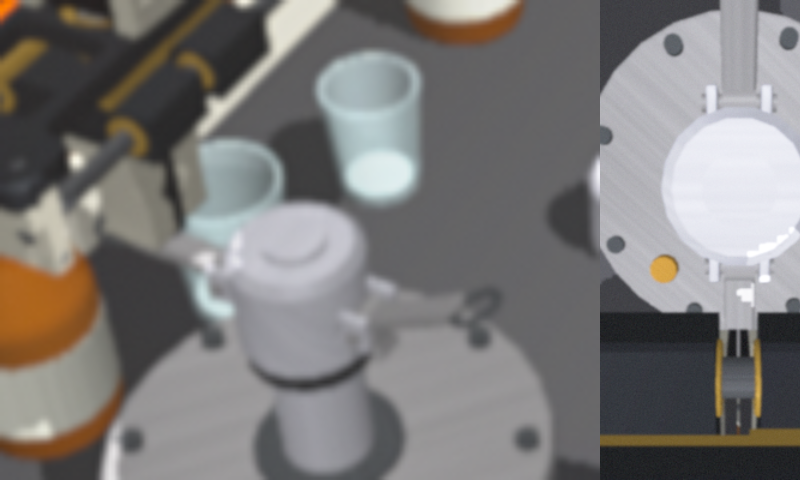

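The side view shows the coupling still upright. The +x arm runs from crop (235,250) to (110,235), with the fingers at the left near its end. I'll check this against projected model points.

Run:
```python
from h import *
s=get_state(); b=grab_frame('side'); b['T']=np.array(b['T']); w=wrist()
f=lambda X:((proj(b,X)-[151,206])*4).round(0)
print('tcp',s['eef_pos'],f(s['eef_pos']))
y=.1682
for z0 in(.165,.170):
  for n,u,h in(('piv',.03,.019),('r38 open',.063,.038),('tip open',.069,.0415),('ring',.082,.049),('-piv',-.03,.019),('-tip',-.069,.0415),('top',0,.044),('mouth+x',.026,0)):
    X=[.5605+u,y,z0+h]; print(z0,n,f(X),'wrist',proj(w,X).round(0))
print('wrist coupling', [r['box'] for r in regions_of(w,'coupling')[:2]],[r['box'] for r in regions_of(w,'arm1')[:3]])
```

```text
tcp [0.62407515 0.16787583 0.19634963] [156. 222.]
0.165 piv [234. 272.] wrist [316. 218.]
0.165 r38 open [154. 210.] wrist [316. 299.]
0.165 tip open [139. 198.] wrist [316. 314.]
0.165 ring [107. 174.] wrist [316. 350.]
0.165 -piv [370. 320.] wrist [316.  82.]
0.165 -tip [457. 309.] wrist [317. -49.]
0.165 top [293. 247.] wrist [316. 154.]
0.165 mouth+x [250. 310.] wrist [316. 204.]
0.17 piv [232. 262.] wrist [316. 220.]
0.17 r38 open [151. 200.] wrist [316. 303.]
0.17 tip open [137. 188.] wrist [316. 320.]
0.17 ring [105. 164.] wrist [316. 356.]
0.17 -piv [369. 310.] wrist [316.  80.]
0.17 -tip [456. 299.] wrist [317. -57.]
0.17 top [291. 237.] wrist [316. 154.]
0.17 mouth+x [248. 301.] wrist [316. 205.]
wrist coupling [[250.7, 0.0, 382.3, 293.5], [183.4, 11.3, 443.8, 273.5]] [[300.5, 221.1, 326.1, 295.7], [301.6, 4.5, 331.8, 88.4]]
```

Emit:
drive_tool(
  rows=[
    [[0,0,-0.015],0,0],
    [[0,0,-0.031],0,0],
    [[0.004,0,-0.045],0,0],
    [[0.008,0,-0.06],0,0],
    [[0.011,0,-0.072],0,0],
    [[0.012,0,-0.082],0,0],
    [[0.012,0,-0.082],0,0],
  ],
)

```text
t: 18.3
eef_pos: [0.6277, 0.1679, 0.1714]
ee_rot: [-1.571, 0.0, 0.001]
force: [0.2, -0.1, 3.1]
width: 0.0002
```

Emit:
drive_tool(
  rows=[
    [[-0.005,0,-0.008],0,0],
    [[-0.01,0,-0.015],0,0],
    [[-0.015,0,-0.022],0,0],
    [[-0.015,0,-0.022],0,0],
  ],
)

```text
t: 18.7
eef_pos: [0.6232, 0.1679, 0.165]
ee_rot: [-1.571, -0.0, 0.001]
force: [3.0, 0.2, 1.8]
width: 0.0003
```

Emit:
drive_tool(
  rows=[
    [[-0.01,0,-0.01],0,0],
    [[-0.019,0,-0.018],0,0],
    [[-0.027,0,-0.021],0,0],
    [[-0.035,0,-0.024],0,0],
    [[-0.035,0,-0.024],0,0],
  ],
)

```text
t: 19.2
eef_pos: [0.6121, 0.1679, 0.1574]
ee_rot: [-1.571, 0.001, 0.001]
force: [4.0, 0.3, -1.2]
width: 0.0005
```

Emit:
drive_tool(
  rows=[
    [[-0.006,0,-0.001],0,0],
    [[-0.011,0,-0.002],0,0],
    [[-0.016,0,-0.002],0,0],
    [[-0.016,0,-0.002],0,0],
  ],
)

```text
t: 19.6
eef_pos: [0.6079, 0.168, 0.157]
ee_rot: [-1.571, 0.0, 0.001]
force: [4.9, 0.2, -1.3]
width: 0.0006
```

Pushing on in small steps until the stop is felt.

Emit:
drive_tool(
  rows=[
    [[-0.003,0,0],0,0],
    [[-0.006,0,0],0,0],
    [[-0.006,0,0],0,0],
  ],
)

```text
t: 19.9
eef_pos: [0.6072, 0.1681, 0.157]
ee_rot: [-1.57, -0.002, 0.001]
force: [10.6, 0.7, -5.4]
width: 0.0006
```

Emit:
drive_tool(
  rows=[
    [[-0.003,0,0],0,0],
    [[-0.005,0,0],0,0],
    [[-0.005,0,0],0,0],
  ],
)

```text
t: 20.2
eef_pos: [0.6068, 0.1683, 0.1572]
ee_rot: [-1.57, -0.004, 0.001]
force: [14.4, -1.8, -8.4]
width: 0.0003
```

Emit:
drive_tool(
  rows=[
    [[0.03,0,0],0,0],
    [[0.1,0,0],0,0],
    [[0.1,0,0.1],0,0],
    [[0.1,0,0.2],0,0],
    [[0.1,0,0.32],0,0],
    [[0,0,0.32],0,0],
    [[-0.15,0,0.32],0,0],
    [[-0.3,0,0.32],0,0],
    [[-0.363,0,0.32],0,0],
    [[-0.363,0,0.32],0,0],
    [[-0.363,0,0.32],0,0],
  ],
)

```text
t: 21.3
eef_pos: [0.495, 0.1679, 0.2536]
ee_rot: [-1.571, 0.001, 0.002]
force: [-0.8, 1.4, -0.7]
width: 0.0008
```

Run:
```python
from h import *
s=get_state(); print(s['t'],s['eef_pos'],s['force'])
b=grab_frame('side'); w=wrist()
i=cv2.resize(b['img'][206:326,151:301],(600,480)); j=cv2.resize(w['img'][:400,200:460],(312,480)); cv2.imwrite('pics/s6.png',np.hstack([i,j])[:, :800])
```

```text
21.3 [0.49495603 0.16792864 0.25355122] [-0.78479865  1.35279414 -0.68519385]
```

View pics/s6.png

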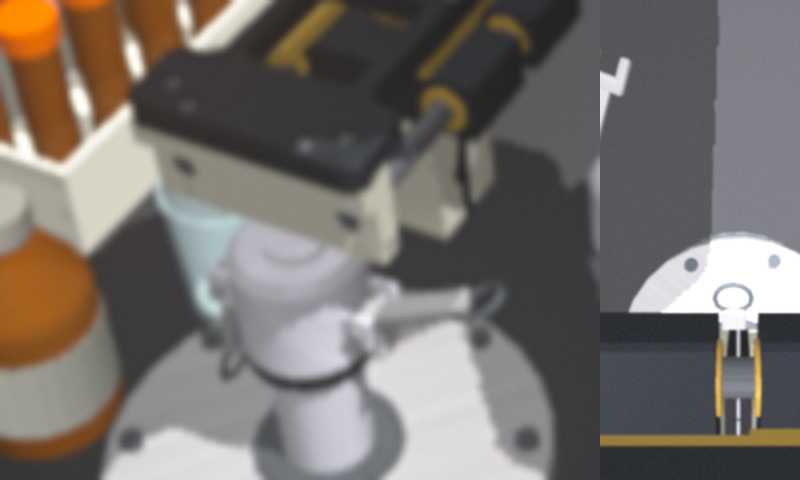

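The +x arm now hangs down closed at crop (232,330). The coupling is close to upright, and the -x arm is still open, with its ring at (487,300).

Emit:
drive_tool(
  rows=[
    [[0.005,0,-0.06],0,0],
    [[0.005,0,-0.1],0,0],
    [[0.005,0,-0.13],0,0],
    [[0.005,0,-0.15],0,0],
    [[0.005,0,-0.165],0,0],
    [[0.005,0,-0.18],0,0],
    [[0.005,0,-0.195],0,0],
    [[0.005,0,-0.21],0,0],
    [[0.005,0,-0.21],0,0],
  ],
)

```text
t: 22.3
eef_pos: [0.4971, 0.1679, 0.19]
ee_rot: [-1.571, 0.0, 0.001]
force: [-1.2, -0.5, 1.9]
width: 0.0004
```

Run:
```python
from h import *
s=get_state(); print(s['t'],s['eef_pos'],s['force'])
```

```text
22.3 [0.49714187 0.16792114 0.18995393] [-1.23697497 -0.48246893  1.90544624]
```

Emit:
drive_tool(
  rows=[
    [[0,0,-0.01],0,0],
    [[-0.004,0,-0.024],0,0],
    [[-0.008,0,-0.038],0,0],
    [[-0.011,0,-0.05],0,0],
    [[-0.012,0,-0.061],0,0],
    [[-0.007,0,-0.069],0,0],
    [[-0.002,0,-0.076],0,0],
    [[0.002,0,-0.083],0,0],
    [[0.002,0,-0.083],0,0],
  ],
)

```text
t: 23.2
eef_pos: [0.4975, 0.1678, 0.1649]
ee_rot: [-1.571, 0.001, 0.001]
force: [-1.2, 0.6, 3.2]
width: 0.0001
```

Emit:
drive_tool(
  rows=[
    [[0.01,0,-0.01],0,0],
    [[0.019,0,-0.018],0,0],
    [[0.027,0,-0.021],0,0],
    [[0.035,0,-0.024],0,0],
    [[0.035,0,-0.024],0,0],
  ],
)

```text
t: 23.7
eef_pos: [0.5078, 0.1676, 0.1575]
ee_rot: [-1.572, 0.002, 0.001]
force: [-3.4, 0.7, -0.7]
width: 0.0006
```

Emit:
drive_tool(
  rows=[
    [[0.004,0,-0.001],0,0],
    [[0.008,0,-0.002],0,0],
    [[0.012,0,-0.002],0,0],
    [[0.012,0,-0.002],0,0],
  ],
)

```text
t: 24.1
eef_pos: [0.5117, 0.1677, 0.1575]
ee_rot: [-1.571, 0.001, 0.001]
force: [-4.1, -0.5, -0.8]
width: 0.0007
```

Emit:
drive_tool(
  rows=[
    [[0.003,0,0],0,0],
    [[0.006,0,0],0,0],
    [[0.006,0,0],0,0],
  ],
)

```text
t: 24.4
eef_pos: [0.5135, 0.1678, 0.1575]
ee_rot: [-1.571, 0.001, 0.001]
force: [-4.8, -1.7, -2.3]
width: 0.0002
```

Emit:
drive_tool(
  rows=[
    [[0.003,0,0],0,0],
    [[0.005,0,0],0,0],
    [[0.005,0,0],0,0],
  ],
)

```text
t: 24.7
eef_pos: [0.5145, 0.1677, 0.1573]
ee_rot: [-1.571, 0.001, 0.001]
force: [-5.9, -0.6, -3.2]
width: 0.0004
```

Emit:
drive_tool(
  rows=[
    [[0.003,0,0],0,0],
    [[0.006,0,0],0,0],
    [[0.006,0,0],0,0],
  ],
)

```text
t: 25.0
eef_pos: [0.5156, 0.1673, 0.1569]
ee_rot: [-1.572, 0.003, 0.001]
force: [-7.9, 0.9, -2.6]
width: 0.0005
```

Emit:
drive_tool(
  rows=[
    [[0.002,0,0],0,0],
    [[0.004,0,0],0,0],
    [[0.004,0,0],0,0],
  ],
)

```text
t: 25.3
eef_pos: [0.516, 0.1671, 0.1567]
ee_rot: [-1.572, 0.004, 0.0]
force: [-11.6, 0.9, -0.7]
width: 0.0002
```

Emit:
drive_tool(
  rows=[
    [[0.003,0,0],0,0],
    [[0.003,0,0],0,0],
  ],
)

```text
t: 25.5
eef_pos: [0.5163, 0.167, 0.1566]
ee_rot: [-1.572, 0.005, 0.0]
force: [-14.9, 0.4, 0.1]
width: 0.0001
```

Emit:
drive_tool(
  rows=[
    [[-0.03,0,0],0,0],
    [[-0.1,0,0],0,0],
    [[-0.1,0,0.1],0,0],
    [[-0.1,0,0.25],0,0],
    [[-0.1,0,0.4],0,0],
    [[-0.1,-0.15,0.5],0,0],
    [[-0.1,-0.3,0.5],0,0],
    [[-0.1,-0.45,0.5],0,0],
    [[-0.1,-0.45,0.5],0,0],
  ],
)

```text
t: 26.4
eef_pos: [0.4901, 0.0293, 0.3098]
ee_rot: [-1.57, -0.006, -0.002]
force: [0.1, 1.5, 0.4]
width: 0.0005
```

Run:
```python
from h import *
s=get_state(); print(s['t'],s['eef_pos'],s['force'])
b=grab_frame('side'); a=grab_frame('top')
i=cv2.resize(b['img'][226:316,166:286],(600,450),interpolation=2); j=cv2.resize(a['img'][185:275,135:175],(200,450),interpolation=2); cv2.imwrite('pics/s7.png',np.hstack([i,j]))
```

```text
26.4 [0.49005245 0.02926503 0.3098399 ] [0.05194777 1.53029542 0.44137679]
```

View pics/s7.png

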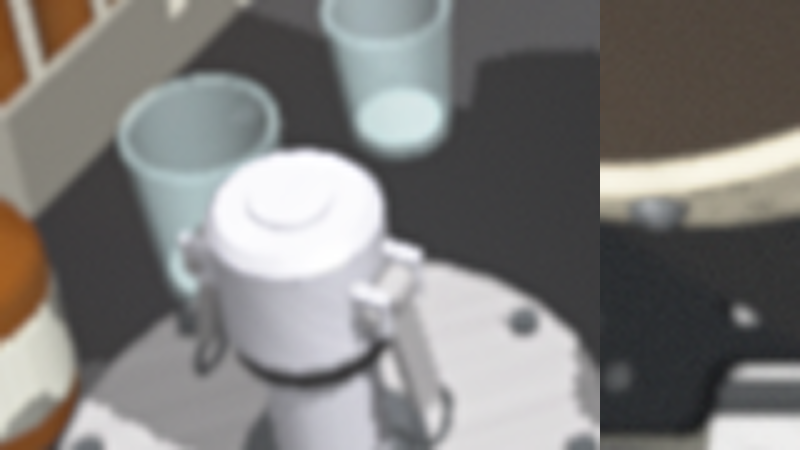

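Both arms hang down and the coupling looks upright. I'll check the arm angles against the model projection before handing in.

Run:
```python
from h import *
b=grab_frame('side'); b['T']=np.array(b['T'])
f=lambda X:((proj(b,X)-[166,226])*5).round(0)
for sg in(1,-1):
  print('piv',sg,f([.561+sg*.03,.168,.184]))
  for th in(-65,-72,-80):
    t=np.radians(th); print(th,f([.561+sg*(.03+.045*np.cos(t)),.168,.184+.045*np.sin(t)]))
print('top',f([.561,.168,.209]))
```

```text
piv 1 [216. 239.]
-65 [185. 314.]
-72 [199. 323.]
-80 [216. 332.]
piv -1 [386. 299.]
-65 [454. 413.]
-72 [440. 412.]
-80 [423. 409.]
top [290. 208.]
```

```bash
python3 -c "
from station import *
print(job_done())"
```

```text
the job is handed in; nothing more can be done
None
```

The coupling is on the steel tank's neck, pressed home, with both cam arms swung down. I handed the job in at about 26.4 s of robot time, with the gripper clear.

- **Pressing home:** from the first steady contact the collar travelled about 16.5 mm, against the 16 mm needed. The peak load on the neck was about 21 N, counting the coupling's weight.
- **Arms:** I closed the +x arm first, then the -x arm. Each swung with 3–5 N and met its stop about where predicted. The final push against each stop reached about 15–17 N. That is under 25 N but more than "a few newtons".
- **Last picture:** the side view shows the coupling looking upright with both arms hanging down. The end of the -x bar is within a few pixels of where the fully closed angle should put it. The +x bar is about 10 pixels off in the enlarged crop, and its pivot looks shifted by a similar amount, so I take that as calibration error.
- **Unchecked or disagreeing:**
  - The last top view was blocked by the arm, so only the side camera confirms the end state.
  - I took no closing picture of the whole bench. I saw no contact with anything else.
  - Early estimates of the neck position differed by about 4 mm between cameras. I used the wrist camera's value, and the fit needed only a small sideways correction.

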